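# Load the guard tray and slide it onto the right rails

### The arm

A 7-joint arm with a two-finger parallel gripper is mounted at the origin on the work surface. World frame = base frame: x ahead of the robot, y to its left, z up, the work surface at z = 0. Lengths are in m, angles in rad, forces in N, time in s.
With the tool pointing down it reaches from about 0.4 to 0.85 m from the base axis. Payload 10.4 kg.
Tool frame: the origin (TCP) lies midway between the tips of the shut fingers; the grasp point (between the pads) lies 19 mm behind it (r.grasp_offset is the distance from the TCP to the grasp point, in m); x points along the fingers, y is the direction in which the jaws open and shut, and the axes are right-handed (so a half turn about x gives the same grasp; the last joint's range is limited). The gripper opens to 87 mm and grips with 3 to 60 N. Pads are 19 mm wide; open, the fingers measure 117 mm over their backs; the gripper's body (75 mm by 190 mm) begins 51 mm behind the grasp point.
Start: joints at [-1.244, 0.332, -0.065, 1.46, 0.022, 1.35, -0.088], TCP at [0.214, 0.587, 0.223] pointing down, gripper open.
Joint ranges: [-2.6, 2.6], [-0.5, 2.12], [-1.47, 1.34], [0.16, 2.42], [-1.27, 4.41], [0.06, 2.06], [-2.6, 2.6]. Speed limits (rad/s): [2.22, 2.22, 2.79, 2.79, 3.14, 3.14, 3.14].

### API

Orientations are given as a unit quaternion [x, y, z, w].
In Python, from bench import r, vision, close_job gives the robot as it stands. The module is installed in compiled form; this text tells all that it offers.
- The arm moves only by the shell command python3 -m pendant 'ROWS' [OPENING] [FORCE]. ROWS is text: rows parted by semicolons, each of 6 numbers parted by spaces: the shift along the tool's x, y, z in units of 0.25 m (1.0 is 0.25 m), then the turn, a rotation vector about the tool's x, y, z in units of 1.5 rad (1.0 is 1.5 rad). A call has 1 to 8 rows; each row is the pose to reach, as a shift and turn from the pose commanded when the call began, along the tool's axes at that moment; what a row does not reach only later rows make up. A row lasts 1/10 s, in which the tool goes at most 50 mm and 8.59 degrees, less where a joint would pass 70% of its speed; a pose out of reach is approached as far as the arm can. A call with a number of a shift or a turn outside -1 to 1 is refused whole. A call with a gripper value outside its range is refused whole. OPENING is the gripper command: -1 is shut, 1 is fully open, values between are in proportion, set as the call begins (- or left out, the last holds). The fingers move at their own pace and stop on an object; FORCE is the grip in N (left out, the last holds). Time passes only in rows, so rows that repeat a pose let the fingers close. It gives the time, the measured TCP pose, the force and the opening at its end, in the units of the state.
- r.read_state(): the state, without advancing time (a new reading comes with each control period).
- vision.camera(name): name is "scene" or "top"; returns (picture, depth): 400x640x3 uint8, blue, green, red; 400x640 float32, m along the optical axis (not along the pixel's ray), 0 where there is no reading.
- vision.get_calibration(name): a dict with "camera_matrix" (3x3 intrinsics, pixels), "rvec" (rotation vector, rad) and "tvec" (3), from world to camera coordinates, as OpenCV has them. Camera axes: x right, y down, z forward; pixel columns grow to the right and rows downward; lengths in m; the calibration is good to about 2 mm. A picture is of the moment at which its call begins. get_calibration takes no time and is no camera call.
- close_job(): hands the job in, once; it reports no verdict.
The state is a dict: "time": time; "joint_positions": joint angles; "joint_vel": joint speeds; "joint_torque": joint torques, N m; "ee_pos": TCP position; "eef_rot": TCP orientation; "ft_force": force on the tool from outside, world axes, zero at the start; "torque": the same for the moment, N m; "width": finger opening in m.
Only numpy, scipy, OpenCV 4.12 (cv2) and the standard library are available. Lean on these libraries where they do the work, as an engineer would, in place of code of your own. Each camera call takes 0.05 s, during which the arm holds its last target. There are 200 camera calls.

### The job

Put the taller of the two loose black trimmer guards in the steel tray, then carry the tray by its handle and slide it into the rack until it is fully home, level on the lowest pair of rails that passes clear over whatever is standing inside the rack this time. The guard must be in the tray before the tray leaves the vanity top, and still be in it at the end. Leave everything else where it stands.

Things in the scene. Friction and masses are not known exactly. Their poses are not given: they have to be found in the camera images.
- rack: Fixed aluminium rack, open front and back. Origin: centre of its footprint at table height; x points from the open front into the rack, y left, z up. Three rail pairs with ledge tops 45, 95 and 145 mm above the table. 8 mm posts at x +-50, y +-78 mm. One of cup, jar and tin stands on the table inside it, near the centre, between the ledges.
- rails_front (a point): Middle of the front end of the lowest rail pair, at ledge top height: 56 mm in front of the rack's origin, 45 mm up; axes as the rack's. Every pair runs 112 mm along x. Ledges 4 mm thick at |y| 53 to 69 mm; outside each a side guide 12 mm higher than the ledge (138 mm between guides). A stop 8 mm high closes each ledge 112 mm from the front.
- roof_edge (a point): Middle of the front edge of the rack's clear roof (170 mm wide, 5 mm thick, underside 225 mm above the table), 82 mm in front of the rack's origin. The roof overhangs the handle of a tray that is home, so there the hand must lean back 25 to 45 degrees from vertical, away from the rack.
- tray_handle (a point): Centre of the upright fin handle of the loose steel tray, 34 mm above the tray's underside, 78 mm in front of the tray's centre. Fin 12 mm thick (y), 28 mm long (x), from 4 to 48 mm above the underside. x points to the tray's rear, y left, z up. With the tray home it is at x -77 mm in the rack's frame, 34 mm above the ledge tops. Tray starts flat on the table, handle towards the robot.
- tray_floor (a point): Centre of the tray's inner floor, 4 mm above its underside; axes as tray_handle. Tray 110 mm (x) by 130 mm (y), rim 12 mm high from the underside and 3 mm thick; 0.15 to 0.3 kg.
- guard_tall_mid (a point): Centre of the taller loose trimmer guard, a black plastic comb block 40 mm (x) by 24 mm (y) by 34 mm tall, 25 g, standing on the table; grip it across y. The point is 17 mm above its underside.
- guard_short_mid (a point): Centre of the shorter guard, same shape but 16 mm tall: leave it. The point is 8 mm above its underside.
- cup: Clear acrylic cup, 112 mm tall, 68 mm across; origin at the centre of its underside. Inside the rack only the 145 mm rails clear it.
- jar: White jar with metal cap, 70 mm tall, 60 mm across; origin at the centre of its underside. Inside the rack the 95 mm rails are the lowest that clear it.
- tin: Flat round aluminium tin, 26 mm tall, 64 mm across; origin at the centre of its underside. Inside the rack the 45 mm rails already clear it.
- trimmer: Grey trimmer lying on the table, 147 mm long (x, from -70 to +77 mm), 38 mm wide, 30 mm tall; origin at its underside. Leave it.
- comb: White comb lying flat, 150 mm (x) by 32 mm (y) by 4 mm; origin at the centre of its underside. Leave it.
- mirror: Small hand mirror lying flat, 9 mm thick; round head 76 mm across centred 50 mm along x from its origin, handle reaching to x = -70 mm. Leave it.

How it is judged:
By the outcome, as a careful person would: the job done as asked, in the order asked, and still so for the second after the job is handed in, with the robot touching nothing.
It also fails if it takes over 54 s, if anything falls off the work surface, if the arm or the gripper's body presses on something with over 40 N, if the wrist force passes 120 N, or if a joint passes its speed limit or range.

## Working session

There is one attempt and no reset: what is moved stays moved. The work goes in short steps, Python scripts to look and compute and a shell command to move; the robot and the scene stay as the last step left them, time stands still between calls to the robot, and variables do not carry over. Pictures are saved under pics/ and viewed, about 8 in all and at most 12, crops included, and the job is handed in when it is done.

```bash
mkdir -p pics; cat > h.py <<'E'
import numpy as np, cv2
from bench import r, vision
from scipy.spatial.transform import Rotation as R
def cal(n):
    c=vision.get_calibration(n); K=np.array(c["camera_matrix"],float); M=cv2.Rodrigues(np.array(c["rvec"],float))[0]; t=np.array(c["tvec"],float).ravel()
    return K,M,t
def ray(n,u,v,z):
    "pixel onto plane z"
    K,M,t=cal(n); d=M.T@np.linalg.inv(K)@[u,v,1]; o=-M.T@t
    return o+d*(z-o[2])/d[2]
def cloud(n,dep):
    K,M,t=cal(n); v,u=np.mgrid[:400,:640]
    p=np.stack([(u-K[0,2])/K[0,0]*dep,(v-K[1,2])/K[1,1]*dep,dep],-1)
    return (p-t)@M
def rows(pos,rot=None,grasp=False):
    "target TCP pos and R -> row from current measured pose"
    s=r.read_state(); R0=R.from_quat(s["eef_rot"])
    rot=rot or R0
    if grasp: pos=np.array(pos)+rot.apply([r.grasp_offset,0,0])
    print("row",np.round(R0.inv().apply(np.array(pos)-s["ee_pos"])/.25,3),np.round((R0.inv()*rot).as_rotvec()/1.5,3))
E
python3 - <<'E'
from h import *
for n in ("scene","top"):
    p,d=vision.camera(n); cv2.imwrite(f"pics/{n}0.png",p); np.save(f"{n}0.npy",d)
    K,M,t=cal(n); print(n,-M.T@t, M[2], K[0,0])
s=r.read_state(); print(s, R.from_quat(s["eef_rot"]).as_matrix().round(3))
E
```

```text
scene [1.17521413 0.54160906 1.11106096] [-0.4920017  -0.42822451 -0.7579961 ] 392.4899594374133
top [ 0.40723282 -0.01171038  1.20043388] [ 0.1664648   0.00904307 -0.98600593] 401.0169369579862
{'time': 0.1, 'joint_positions': array([-1.24359934,  0.33279304, -0.06471343,  1.46084007,  0.02161932,
        1.34989399, -0.08849056]), 'joint_vel': array([-0.00019022, -0.00288722,  0.00055736, -0.00039547,  0.00015154,
       -0.00103052, -0.00068546]), 'joint_torque': array([ 1.20787110e-03, -6.24543285e+01,  2.43872363e-02, -3.90719247e+01,
       -6.14981493e-02,  3.64538259e-02,  8.19685874e-05]), 'ee_pos': array([0.21407792, 0.58683463, 0.22185154]), 'eef_rot': array([ 0.12259188,  0.69637367, -0.12346131,  0.69627024]), 'ft_force': array([ 0.82848712, -0.46816544, -1.05599701]), 'torque': array([-0.00642298,  0.00129073, -0.03837062]), 'width': 0.08708898840841219} [[-0.     0.343  0.939]
 [-0.001  0.939 -0.343]
 [-1.    -0.001  0.   ]]
```

View pics/scene0.png

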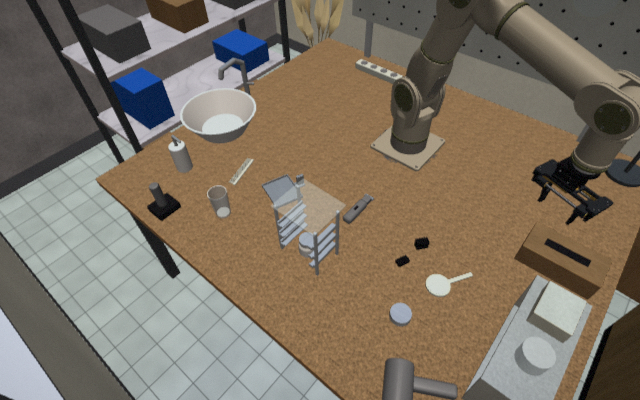

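View pics/top0.png

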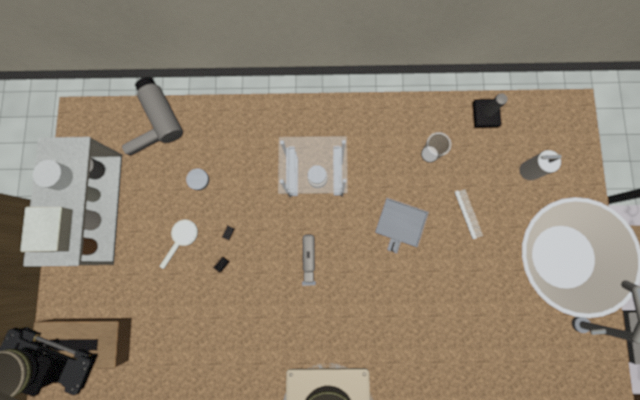

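The scene image shows the rack around (308,235), the tray at (285,190), the two guards at (421,243) and (402,261), the tin at (400,313) and the cup at (220,200). That leaves the jar as the likely object in the rack. In the top image the tray is at (402,222), its handle at (394,245), the guards at (228,233) and (221,265), and the rack at (313,165). Next I'll zoom in and measure.

```bash
python3 - <<'E'
from h import *
S=cv2.imread("pics/scene0.png"); T=cv2.imread("pics/top0.png"); ds=np.load("scene0.npy"); dt=np.load("top0.npy")
a=cv2.resize(S[170:280,250:350],(400,440),interpolation=cv2.INTER_CUBIC)
b=cv2.resize(T[125:205,270:360],(400,356),interpolation=cv2.INTER_CUBIC)
c=np.zeros((440,800,3),np.uint8); c[:,:400]=a; c[:356,400:]=b; cv2.imwrite("pics/crop1.png",c)
cs,ct=cloud("scene",ds),cloud("top",dt)
# guards in both
for n,I,C,(x0,x1,y0,y1) in (("top",T,ct,(205,245,220,280)),("scene",S,cs,(385,440,230,275))):
    m=np.zeros((400,640),np.uint8); m[y0:y1,x0:x1]=(I[y0:y1,x0:x1].max(2)<60)*255
    for k in cv2.findContours(m,0,1)[0]:
        if cv2.contourArea(k)<15: continue
        q=np.zeros_like(m); cv2.drawContours(q,[k],-1,1,-1); P=C[q>0]; P=P[P[:,2]<.06]
        (u,v),wh,an=cv2.minAreaRect(k); print(n,"guard px",(u,v),wh,an,"z pct",np.percentile(P[:,2],[10,50,90,97]).round(3),"xy",P[:,:2].mean(0).round(3))
        zt=np.percentile(P[:,2],90); Q=P[P[:,2]>zt-.006]; print("  top pts",len(Q),((Q.max(0)+Q.min(0))/2).round(4), cv2.minAreaRect((Q[:,:2]*1000).astype(np.float32)))
# tray by height inside region of top
reg=np.zeros((400,640),bool); reg[195:262,370:435]=1
m=(reg&(T[:,:,2]<140)&(T.max(2).astype(int)-T.min(2)<40)).astype(np.uint8)
k=max(cv2.findContours(m,0,1)[0],key=cv2.contourArea); print("tray",cv2.minAreaRect(k),cv2.contourArea(k))
P=ct[(m>0)]; print("z",np.percentile(P[:,2],[5,25,50,75,95,99]).round(3))
H=P[P[:,2]>.035]; print("handle pts",len(H),H.mean(0), cv2.minAreaRect((H[:,:2]*1000).astype(np.float32)) if len(H) else 0)
print("table z", np.median(ct[300:330,200:260,2]), np.median(cs[150:180,520:530,2]))
E
```

```text
top guard px (221.0853729248047, 264.2682800292969) (7.340167045593262, 13.430944442749023) 38.65980911254883 z pct [0.017 0.03  0.035 0.036] xy [0.407 0.304]
  top pts 56 [0.4078 0.3042 0.0329] ((408.00860595703125, 304.2784423828125), (18.972732543945312, 33.54674530029297), 50.241371154785156)
top guard px (228.2154998779297, 232.66378784179688) (5.908790588378906, 10.5045166015625) 23.198591232299805 z pct [0.008 0.011 0.017 0.019] xy [0.5  0.29]
  top pts 31 [0.4981 0.2893 0.0158] ((499.09954833984375, 290.8058166503906), (17.545360565185547, 27.307655334472656), 62.60966491699219)
scene guard px (402.300048828125, 260.60003662109375) (7.602630138397217, 12.521980285644531) 63.43495178222656 z pct [0.007 0.014 0.019 0.021] xy [0.505 0.293]
  top pts 61 [0.5039 0.2921 0.0173] ((504.4752502441406, 291.6029968261719), (21.296648025512695, 39.916542053222656), 62.928138732910156)
scene guard px (421.5192565917969, 243.09616088867188) (10.198039054870605, 13.924245834350586) 78.69007110595703 z pct [0.009 0.028 0.036 0.038] xy [0.414 0.307]
  top pts 53 [0.411  0.3044 0.0347] ((411.747802734375, 307.0195007324219), (22.638492584228516, 40.33503341674805), 45.493125915527344)
tray ((401.4004821777344, 222.17874145507812), (44.59820556640625, 37.06427001953125), 19.653823852539062) 89.5
z [-0.     0.005  0.01   0.014  0.046  1.2  ]
handle pts 27 [ 0.44401115 -0.16597042  0.2166698 ] ((424.1809387207031, -107.81696319580078), (24.871984481811523, 193.58787536621094), 17.32229995727539)
table z -0.00042752154265935125 0.0005603619612381497
```

View pics/crop1.png

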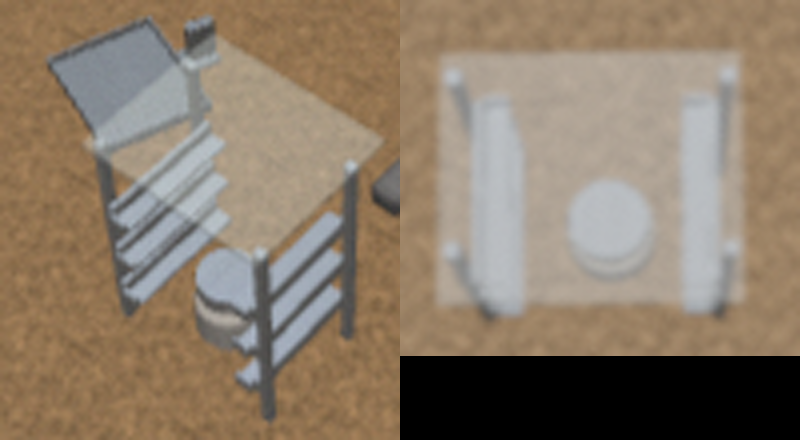

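The scene crop shows a metal-capped jar under the roof at crop (225,300), so I need the 95 mm rails. The ledge stops are on the side near the camera, so the open front faces the robot. Next I'll measure the rack, tray and guard.

```bash
python3 - <<'E'
from h import *
S=cv2.imread("pics/scene0.png"); T=cv2.imread("pics/top0.png"); ds=np.load("scene0.npy"); dt=np.load("top0.npy")
cs,ct=cloud("scene",ds),cloud("top",dt)
def rect(P,l):
    r_=cv2.minAreaRect((P[:,:2]*1000).astype(np.float32)); b=cv2.boxPoints(r_); e=[b[1]-b[0],b[2]-b[1]]
    print(l,len(P),"c",np.round(r_[0],1),"edges",[(round(float(np.hypot(*x)),1),round(float(np.degrees(np.arctan2(x[1],x[0]))%180),1)) for x in e],"mean",(P.mean(0)*1000).round(1))
# roof plane histogram
for n,C in (("top",ct),("scene",cs)):
    A=C[(C[...,0]>.5)&(C[...,0]<.8)&(C[...,1]>-.1)&(C[...,1]<.2)]
    h,e=np.histogram(A[:,2],np.arange(0,.26,.01)); print(n,h)
    for z0,l in ((.145,"ledge3"),(.095,"ledge2"),(.23,"roof"),(.07,"jar")):
        B=A[abs(A[:,2]-z0)<.004]
        if len(B)>8: rect(B,n+l)
    m=(C[...,2]<.06)&(C[...,0]>.38)&(C[...,0]<.64)&(C[...,1]>-.31)&(C[...,1]<-.1)
    I=T if n=="top" else S
    m&=(I[...,0].astype(int)>I[...,2]-8)
    k=max(cv2.findContours(m.astype(np.uint8),0,1)[0],key=cv2.contourArea); q=np.zeros((400,640),np.uint8); cv2.drawContours(q,[k],-1,1,-1)
    P=C[q>0]; rect(P[P[:,2]<.018],n+" tray"); 
    H=P[(P[:,2]>.03)&(P[:,2]<.06)]; rect(H,n+" handle") if len(H)>3 else 0
    print(np.percentile(H[:,2],[50,95]) if len(H) else 0)
# roof outline from top: mask within crop vs brown
K,M,t=cal("top")
for uv in ((270+90*38/400,125+80*52/356),(270+90*341/400,125+80*52/356),(270+90*344/400,125+80*303/356),(270+90*36/400,125+80*303/356)): print("roof corner",ray("top",*uv,.23).round(4))
for n,I,(x0,x1,y0,y1) in (("top",T,(205,245,250,280)),("scene",S,(410,435,232,252))):
    m=np.zeros((400,640),np.uint8); m[y0:y1,x0:x1]=(I[y0:y1,x0:x1].max(2)<60)
    C=ct if n=="top" else cs; P=C[(m>0)]; rect(P[(P[:,2]>.029)&(P[:,2]<.045)],n+" guardtop"); rect(P[P[:,2]<.045],n+" guard all")
E
```

```text
top [2446    4    3    6   26   10    3    0    0    0    0    0    0    0
    0    0    0    0    0    0    0    0 2149 1720    0]
toproof 3784 c [649.2  31.2] edges [(144.9, 179.3), (170.1, 89.3)] mean [648.4  31.2 229.8]
top tray 1622 c [ 508.3 -217.5] edges [(144.8, 159.4), (128.2, 69.4)] mean [ 522.7 -224.     4.5]
top handle 47 c [ 451.8 -196.3] edges [(27.4, 161.2), (12.0, 71.2)] mean [ 452.2 -195.7   46.1]
[0.04702766 0.0508424 ]
scene [3288   36   29   41  283  154   81  116   13  227  136   25   19   23
  191  131   31   26   16   23   20   11  695 1593    0]
sceneledge3 174 c [662.6  29.1] edges [(118.7, 178.7), (163.4, 88.7)] mean [673.1  53.8 145.8]
sceneledge2 210 c [663.4  29.8] edges [(116.6, 179.8), (161.9, 89.8)] mean [672.9  40.   95.6]
sceneroof 2189 c [652.   27.7] edges [(172.7, 90.1), (147.4, 0.1)] mean [655.1  31.8 230.8]
scenejar 160 c [663.8  28.4] edges [(164.0, 90.7), (107.7, 0.7)] mean [668.6  25.4  70.6]
scene tray 465 c [ 524.6 -248.6] edges [(129.7, 173.9), (101.8, 83.9)] mean [ 522.8 -249.9    5.7]
scene handle 30 c [ 457.5 -196. ] edges [(21.6, 140.2), (14.1, 50.2)] mean [ 458.1 -196.8   43.5]
[0.04556106 0.05121011]
roof corner [0.7224 0.1148 0.23  ]
roof corner [ 0.7198 -0.0569  0.23  ]
roof corner [ 0.5758 -0.0557  0.23  ]
roof corner [0.5781 0.1147 0.23  ]
top guardtop 55 c [408.  304.3] edges [(33.5, 140.2), (19.0, 50.2)] mean [407.3 304.3  32.8]
top guard all 100 c [407.3 306.7] edges [(38.0, 141.9), (22.7, 51.9)] mean [407.1 304.5  27.2]
scene guardtop 61 c [411.4 306. ] edges [(41.3, 140.0), (23.3, 50.0)] mean [412.2 305.9  33.6]
scene guard all 136 c [411.1 305.6] edges [(41.3, 139.3), (25.4, 49.3)] mean [414.4 307.4  24.4]
```

Measured results:
- **Rack:** origin about (0.661, 0.0295), yaw about -0.6°.
- **Tray handle:** about (0.454, -0.196), yaw about -20°.
- **Tall guard:** centre about (0.4095, 0.3055), long axis at 140°.

Next is the approach to the guard.

```bash
cat >> h.py <<'E'
def tool(yaw,lean=0):
    "jaw axis along yaw+90, tool down, hand leaning back by lean (deg)"
    y=np.radians(yaw); l=np.radians(lean); X=np.array([np.sin(l)*np.cos(y),np.sin(l)*np.sin(y),-np.cos(l)]); Y=np.array([-np.sin(y),np.cos(y),0])
    return R.from_matrix(np.stack([X,Y,np.cross(X,Y)],1))
E
python3 - <<'E'
from h import *
rows([.4095,.3055,.21],tool(-40)); rows([.4095,.3055,.07],tool(-40))
E
```

```text
row [ 0.048 -0.789  1.12 ] [0.232 0.    0.001]
row [ 0.608 -0.789  1.12 ] [0.232 0.    0.001]
```

```bash
python3 -m pendant '0 -0.4 0.56 0.116 0 0;0 -0.4 0.56 0.116 0 0;0 -0.4 0.56 0.116 0 0;0.05 -0.7 1 0.232 0 0;0.1 -0.7 1 0.232 0 0;0.2 -0.7 1 0.232 0 0;0.3 -0.7 1 0.232 0 0;0.4 -0.7 1 0.232 0 0' 0
python3 - <<'E'
from h import *
rows([.4095,.3055,.07],tool(-40));rows([.4095,.3055,.006],tool(-40))
p,d=vision.camera("scene"); cv2.imwrite("pics/s1.png",cv2.resize(p[130:330,300:600],(750,500)))
E
```

```text
time: 0.9
ee_pos: [0.3905, 0.3338, 0.1208]
eef_rot: [0.243, 0.664, -0.244, 0.664]
ft_force: [0.1, 1.0, -0.9]
width: 0.0443
row [ 0.203 -0.037  0.131] [-0.003  0.     0.001]
row [ 0.459 -0.036  0.131] [-0.003  0.     0.001]
```

```bash
python3 -m pendant '0 -0.036 0.131 0 0 0;0.1 -0.036 0.131 0 0 0;0.2 -0.036 0.131 0 0 0;0.2 -0.036 0.131 0 0 0'
python3 - <<'E'
from h import *
rows([.4095,.3055,.006],tool(-40))
p,d=vision.camera("top"); q,d2=vision.camera("scene")
cv2.imwrite("pics/s2.png",np.hstack([cv2.resize(p[210:290,170:250],(400,400)),cv2.resize(q[190:270,380:460],(400,400))]))
E
```

```text
time: 1.35
ee_pos: [0.4067, 0.3081, 0.0703]
eef_rot: [0.24, 0.665, -0.243, 0.664]
ft_force: [-0.3, -0.7, 1.5]
width: 0.0433
row [0.257 0.    0.016] [ 0.001 -0.     0.003]
```

View pics/s2.png

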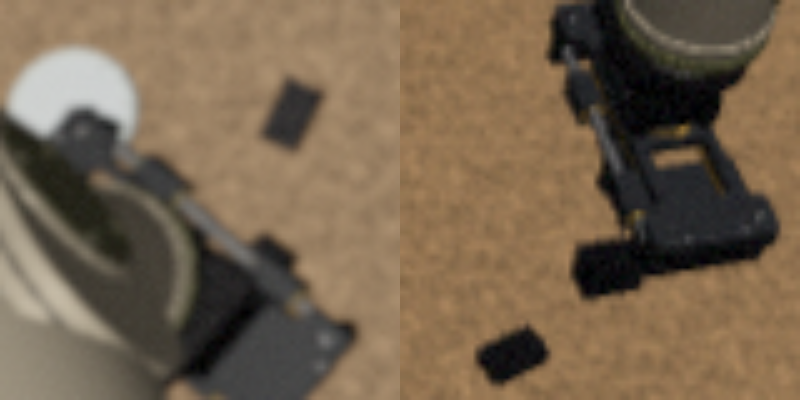

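```bash
python3 - <<'E'
from h import *
s=r.read_state(); R0=R.from_quat(s["eef_rot"]); print(R0.as_matrix().round(2))
for n,(x,y),o in (("scene",(380,190),400),("top",(170,210),0)):
    c=vision.get_calibration(n)
    P=np.array([s["ee_pos"]+R0.apply(v) for v in ([0,0,0],[0,.022,0],[0,-.022,0],[-.07,.0585,0],[-.07,-.0585,0],[-.07,.095,0],[-.07,-.095,0],[-.07,0,.037],[-.07,0,-.037])])
    q=cv2.projectPoints(P,np.array(c["rvec"]),np.array(c["tvec"]),np.array(c["camera_matrix"]),None)[0][:,0]
    print(n,((q-[x,y])*5+[o,0]).round().astype(int).tolist())
E
```

```text
[[-0.    0.64  0.77]
 [-0.    0.77 -0.64]
 [-1.   -0.   -0.  ]]
scene [[628, 218], [640, 246], [616, 191], [683, 228], [617, 80], [706, 279], [597, 37], [591, 161], [706, 143]]
top [[224, 269], [195, 244], [253, 295], [103, 198], [269, 342], [52, 154], [322, 388], [233, 214], [138, 326]]
```

```bash
python3 -m pendant '0.08 0 0.01 0 0 0;0.16 0 0.01 0 0 0;0.23 0 0.01 0 0 0;0.257 0 0.01 0 0 0;0.257 0 0.01 0 0 0' 0.2
python3 -m pendant '0 0 0 0 0 0;0 0 0 0 0 0;0 0 0 0 0 0;0 0 0 0 0 0;0 0 0 0 0 0;0 0 0 0 0 0' -1 20
```

```text
time: 1.95
ee_pos: [0.4103, 0.308, 0.0088]
eef_rot: [0.242, 0.665, -0.242, 0.665]
ft_force: [-0.0, -0.2, -0.0]
width: 0.0522
time: 2.55
ee_pos: [0.4104, 0.3077, 0.0086]
eef_rot: [0.242, 0.664, -0.242, 0.665]
ft_force: [-1.8, -0.5, 4.8]
width: 0.0237
```

```bash
python3 - <<'E'
from h import *
rows([.41,.308,.13]);rows([.42,.1,.15],tool(-30));rows([.42,0,.15],tool(-30)); rows([.42,-.1,.15],tool(-20))
E
```

```text
row [-0.485 -0.    -0.002] [0. 0. 0.]
row [-0.566 -0.612  0.563] [-0.116 -0.    -0.   ]
row [-0.566 -0.918  0.82 ] [-0.116 -0.    -0.   ]
row [-0.566 -1.225  1.077] [-0.232  0.    -0.   ]
```

```bash
python3 -m pendant '-0.2 0 0 0 0 0;-0.4 0 0 0 0 0;-0.55 -0.1 0.1 0 0 0;-0.566 -0.25 0.23 -0.05 0 0;-0.566 -0.4 0.37 -0.1 0 0;-0.566 -0.55 0.51 -0.116 0 0;-0.566 -0.7 0.64 -0.116 0 0;-0.566 -0.85 0.77 -0.116 0 0'
python3 - <<'E'
from h import *
rows([.43,-.1,.15],tool(-20)); rows([.518,-.220,.12],tool(-20));rows([.518,-.220,.07],tool(-20))
E
```

```text
time: 3.35
ee_pos: [0.4209, 0.0218, 0.1499]
eef_rot: [0.183, 0.683, -0.183, 0.683]
ft_force: [1.7, -1.0, 0.1]
width: 0.024
row [-0.001 -0.404  0.275] [-0.116  0.    -0.001]
row [ 0.119 -0.643  0.82 ] [-0.116  0.    -0.001]
row [ 0.319 -0.644  0.82 ] [-0.116  0.    -0.001]
```

```bash
python3 -m pendant '0 -0.16 0.11 -0.05 0 0;0 -0.3 0.21 -0.1 0 0;0 -0.4 0.35 -0.116 0 0;0 -0.48 0.5 -0.116 0 0;0.04 -0.57 0.65 -0.116 0 0;0.12 -0.643 0.8 -0.116 0 0;0.2 -0.643 0.82 -0.116 0 0;0.3 -0.643 0.82 -0.116 0 0'
python3 - <<'E'
from h import *
rows([.518,-.220,.015],tool(-20))
q,d2=vision.camera("scene")
cv2.imwrite("pics/s3.png",cv2.resize(q[140:240,230:350],(720,600)))
E
```

```text
time: 4.15
ee_pos: [0.5189, -0.2197, 0.0738]
eef_rot: [0.123, 0.696, -0.124, 0.696]
ft_force: [0.2, 0.8, -0.8]
width: 0.0239
row [ 0.235 -0.002 -0.003] [-0.002  0.     0.001]
```

View pics/s3.png

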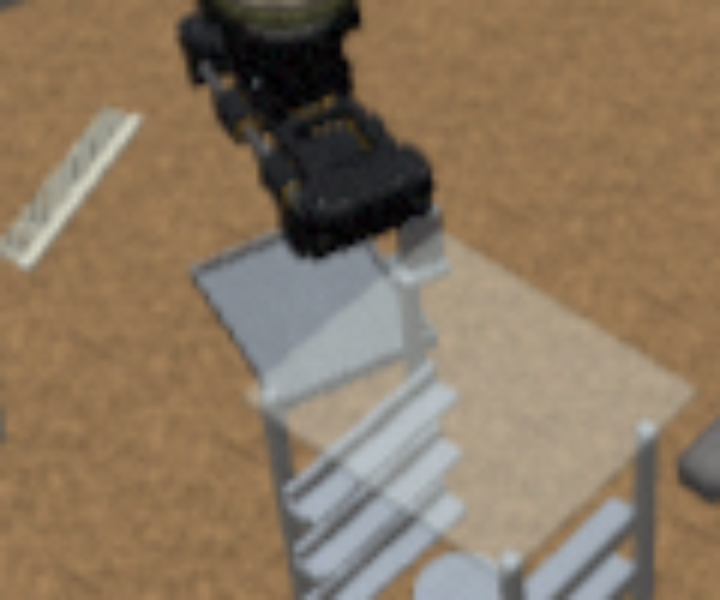

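The gripper hides the guard above the tray, but the measured pose puts it over the tray's interior. Lowering and releasing.

```bash
python3 -m pendant '0.1 0 0 0 0 0;0.18 0 0 0 0 0;0.22 0 0 0 0 0;0.235 0 0 0 0 0;0.24 0 0 0 0 0;0.24 0 0 0 0 0'
python3 -m pendant '0 0 0 0 0 0;0 0 0 0 0 0;0 0 0 0 0 0' 0
python3 -m pendant '-0.1 0 0 0 0 0;-0.25 0 0 0 0 0;-0.4 0 0 0 0 0;-0.5 0 -0.2 0 0 0;-0.5 0 -0.4 0 0 0;-0.5 0 -0.6 0 0 0;-0.5 0 -0.6 0 0 0'
python3 - <<'E'
from h import *
q,_=vision.camera("scene"); p,dt=vision.camera("top")
cv2.imwrite("pics/s4.png",np.hstack([cv2.resize(q[140:240,230:330],(400,400)),cv2.resize(p[185:265,365:445],(400,400))]))
t=tool(-20,35); 
print("handle gp .454 -.196 .034")
h=np.array([.454,-.196,.036]); back=np.array([np.cos(np.radians(-20)),np.sin(np.radians(-20)),0])
rows(h+[0,0,.12],t,True); rows(h,t,True)
E
```

```text
time: 4.8
ee_pos: [0.5189, -0.2181, 0.0156]
eef_rot: [0.123, 0.696, -0.123, 0.697]
ft_force: [-0.3, 0.3, 0.6]
width: 0.0239
time: 5.1
ee_pos: [0.5186, -0.2179, 0.0151]
eef_rot: [0.123, 0.696, -0.123, 0.697]
ft_force: [0.1, 0.2, 0.6]
width: 0.0389
time: 5.8
ee_pos: [0.3739, -0.165, 0.1397]
eef_rot: [0.125, 0.696, -0.121, 0.697]
ft_force: [-0.3, 0.1, -0.6]
width: 0.0432
handle gp .454 -.196 .034
row [-0.001 -0.008  0.374] [-0.001 -0.406 -0.002]
row [ 0.479 -0.01   0.373] [-0.001 -0.406 -0.002]
```

View pics/s4.png

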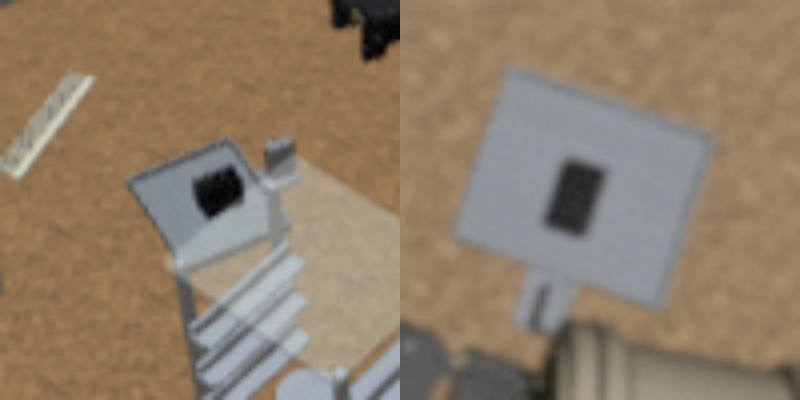

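The guard stands in the tray: crop left (218,190), crop right (577,198). Now the leaned approach to the handle.

```bash
python3 -m pendant '-0.05 0 0.08 0 -0.1 0;-0.05 0 0.16 0 -0.2 0;-0.05 -0.005 0.24 0 -0.3 0;0 -0.008 0.3 0 -0.406 0;0 -0.009 0.374 0 -0.406 0;0.1 -0.009 0.374 0 -0.406 0;0.16 -0.009 0.374 0 -0.406 0;0.2 -0.009 0.374 0 -0.406 0' 0.1
python3 - <<'E'
from h import *
t=tool(-20,35); h=np.array([.454,-.196,.036])
rows(h,t,True); s=r.read_state(); print(s["joint_positions"].round(2))
c=vision.get_calibration("top")
q,ds=vision.camera("scene"); p,dt=vision.camera("top")
cv2.imwrite("pics/s5.png",np.hstack([cv2.resize(q[140:240,250:350],(400,400)),cv2.resize(p[185:285,350:450],(400,400))]))
E
```

```text
time: 6.7
ee_pos: [0.4662, -0.2013, 0.1198]
eef_rot: [0.072, 0.455, -0.154, 0.874]
ft_force: [0.5, 0.5, 0.2]
width: 0.0475
row [ 0.318  0.009 -0.236] [0.01  0.001 0.005]
[ 0.31 -0.21 -0.02  2.41  0.12  0.33  1.43]
```

View pics/s5.png

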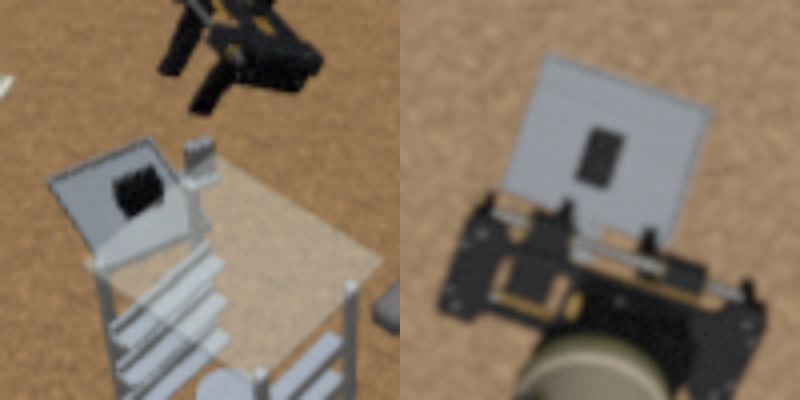

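```bash
python3 -m pendant '0 0 0 0 0 0'
python3 - <<'E'
from h import *
t=tool(-20,35); h=np.array([.454,-.196,.036])
rows(h+[0,0,.03],t,True);rows(h,t,True); s=r.read_state(); print(s["joint_positions"].round(3))
E
```

```text
time: 6.9
ee_pos: [0.4651, -0.2023, 0.1204]
eef_rot: [0.072, 0.455, -0.155, 0.874]
ft_force: [0.7, -0.2, -0.2]
width: 0.0477
row [ 0.224  0.013 -0.166] [0.009 0.001 0.006]
row [ 0.322  0.015 -0.235] [0.009 0.001 0.006]
[ 0.305 -0.211 -0.014  2.412  0.122  0.332  1.419]
```

```bash
python3 -m pendant '0.1 0 -0.075 0 0 0;0.15 0.005 -0.11 0 0 0;0.15 0.01 -0.11 0 0 0'
python3 - <<'E'
from h import *
t=tool(-20,35); h=np.array([.454,-.196,.036])
rows(h,t,True); s=r.read_state(); print(s["joint_positions"].round(3))
E
```

```text
time: 7.2
ee_pos: [0.4661, -0.2011, 0.097]
eef_rot: [0.063, 0.456, -0.154, 0.874]
ft_force: [0.5, -0.1, -0.4]
width: 0.0479
row [ 0.244  0.012 -0.184] [0.021 0.002 0.01 ]
[ 0.768 -0.147 -0.46   2.413 -0.071  0.248  1.603]
```

```bash
python3 - <<'E'
from h import *
t=tool(-20,31); h=np.array([.454,-.196,.036])
rows(h+[0,0,.06],t,True);rows(h+[0,0,.03],t,True);rows(h,t,True)
E
```

```text
row [ 0.048  0.005 -0.051] [0.02  0.049 0.011]
row [ 0.146  0.008 -0.12 ] [0.02  0.049 0.011]
row [ 0.244  0.012 -0.189] [0.02  0.049 0.011]
```

```bash
python3 -m pendant '0.02 0.005 -0.02 0.02 0.049 0.011;0.048 0.005 -0.051 0.02 0.049 0.011;0.1 0.007 -0.085 0.02 0.049 0.011;0.146 0.008 -0.12 0.02 0.049 0.011;0.146 0.008 -0.12 0.02 0.049 0.011'
python3 - <<'E'
from h import *
t=tool(-20,31); h=np.array([.454,-.196,.036])
rows(h,t,True); s=r.read_state(); print(s["joint_positions"].round(3))
E
```

```text
time: 7.7
ee_pos: [0.4606, -0.199, 0.0473]
eef_rot: [0.086, 0.486, -0.151, 0.856]
ft_force: [-0.1, 0.1, 0.2]
width: 0.0479
row [ 0.099  0.002 -0.048] [ 0.    -0.002 -0.   ]
[ 0.804 -0.014 -0.495  2.401  0.069  0.217  1.465]
```

```bash
python3 -m pendant '0.03 0 -0.015 0 0 0;0.07 0.001 -0.035 0 0 0;0.099 0.002 -0.048 0 0 0;0.099 0.002 -0.048 0 0 0'
python3 -m pendant '0 0 0 0 0 0;0 0 0 0 0 0;0 0 0 0 0 0;0 0 0 0 0 0;0 0 0 0 0 0;0 0 0 0 0 0;0 0 0 0 0 0' -1 60
python3 - <<'E'
from h import *
s=r.read_state(); print(s["joint_positions"].round(3),"lean",np.degrees(np.arccos(-R.from_quat(s["eef_rot"]).as_matrix()[2,0])), "gp",s["ee_pos"]-R.from_quat(s["eef_rot"]).apply([r.grasp_offset,0,0]))
E
```

```text
time: 8.1
ee_pos: [0.4639, -0.2, 0.0215]
eef_rot: [0.086, 0.486, -0.151, 0.857]
ft_force: [-0.5, -0.3, 0.1]
width: 0.0481
time: 8.8
ee_pos: [0.4638, -0.2011, 0.022]
eef_rot: [0.086, 0.485, -0.152, 0.857]
ft_force: [-3.9, 0.3, 4.3]
width: 0.0116
[ 0.793  0.063 -0.492  2.408  0.358  0.148  1.189] lean 30.913888764449005 gp [ 0.45476334 -0.19782008  0.03803936]
```

The handle is gripped, with the opening reading 11.6 mm. Lifting carefully because joint 4 is close to its limit.

```bash
python3 - <<'E'
from h import *
t=tool(-20,31)
for p in ([.456,-.198,.06],[.465,-.2,.09],[.48,-.207,.14]): rows(p,None,True)
E
```

```text
row [-0.073  0.001  0.049] [0. 0. 0.]
row [-0.157  0.006  0.142] [0. 0. 0.]
row [-0.295  0.     0.302] [0. 0. 0.]
```

```bash
python3 -m pendant '-0.03 0 0.02 0 0 0;-0.073 0 0.05 0 0 0;-0.115 0 0.095 0 0 0;-0.157 0 0.142 0 0 0;-0.2 0 0.195 0 0 0;-0.25 0 0.25 0 0 0;-0.295 0 0.302 0 0 0;-0.295 0 0.302 0 0 0'
cat >> h.py <<'E'
def st():
    s=r.read_state(); q=R.from_quat(s["eef_rot"]); m=q.as_matrix()
    print("gp",(s["ee_pos"]-q.apply([r.grasp_offset,0,0])).round(4),"lean",round(float(np.degrees(np.arccos(-m[2,0]))),1),"yaw",round(float(np.degrees(np.arctan2(-m[0,1],m[1,1]))),1),"jaw z",m[2,1].round(3),"q",s["joint_positions"].round(2),"F",np.round(s["ft_force"],1),"w",round(float(s["width"]),4))
E
python3 - <<'E'
from h import *
st()
q,ds=vision.camera("scene"); p,dt=vision.camera("top")
cv2.imwrite("pics/s6.png",np.hstack([cv2.resize(q[130:230,230:330],(400,400)),cv2.resize(p[175:275,355:455],(400,400))]))
# tray tilt from top depth: fit plane to bluish grey points
C=cloud("top",dt); m=(C[...,2]>.05)&(C[...,2]<.135)&(C[...,0]>.5)&(C[...,0]<.66)&(C[...,1]>-.34)&(C[...,1]<-.15)&(p.max(2)>70)
P=C[m]; c,_,_,_=np.linalg.lstsq(np.c_[P[:,:2]-P[:,:2].mean(0),np.ones(len(P))],P[:,2],rcond=None); print(len(P),P.mean(0),"slope deg",np.degrees(c[:2]))
E
```

```text
time: 9.6
ee_pos: [0.4903, -0.2105, 0.1257]
eef_rot: [0.086, 0.484, -0.152, 0.857]
ft_force: [0.5, 0.2, -2.7]
width: 0.0114
gp [ 0.4812 -0.2072  0.1418] lean 31.1 yaw -20.1 jaw z -0.001 q [ 0.88 -0.11 -0.54  2.27 -0.1   0.42  1.62] F [ 0.5  0.2 -2.7] w 0.0114
1692 [ 0.5551746  -0.23080147  0.10676018] slope deg [0.13940715 0.15809974]
```

View pics/s6.png

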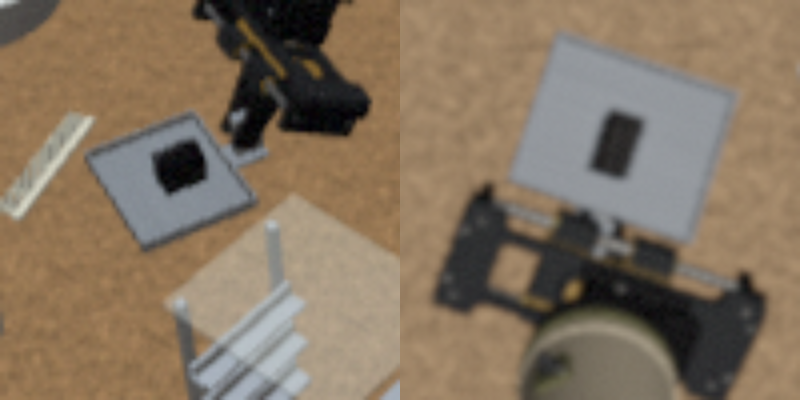

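The tray hangs level with the guard at crop left (180,165), and it hasn't drooped. Next I'll turn the yaw and move in front of the rack.

```bash
python3 - <<'E'
from h import *
rows([.465,-.19,.147],tool(-10,31),True);rows([.46,-.15,.147],tool(-1,29),True); rows([.462,-.1,.147],tool(-.6,27),True)
E
```

```text
row [-0.067  0.049 -0.05 ] [-0.101 -0.002  0.061]
row [-0.106  0.198 -0.117] [-0.193  0.021  0.111]
row [-0.137  0.388 -0.172] [-0.199  0.044  0.11 ]
```

```bash
python3 -m pendant '-0.035 0.025 -0.025 -0.05 0 0.03;-0.067 0.05 -0.05 -0.101 0 0.061;-0.08 0.1 -0.08 -0.15 0.01 0.085;-0.106 0.15 -0.117 -0.193 0.021 0.111;-0.106 0.2 -0.117 -0.193 0.021 0.111;-0.115 0.26 -0.13 -0.195 0.03 0.111;-0.13 0.32 -0.15 -0.2 0.04 0.11;-0.137 0.388 -0.172 -0.2 0.044 0.11'
python3 - <<'E'
from h import *
st()
rows([.462,0.031,.147],tool(-.6,24),True); rows([.462,0.031,.147],tool(-.6,22),True)
E
```

```text
time: 10.5
ee_pos: [0.4703, -0.0996, 0.1296]
eef_rot: [0.002, 0.523, -0.004, 0.852]
ft_force: [0.4, -0.2, -3.0]
width: 0.0117
gp [ 0.4618 -0.0995  0.1463] lean 26.9 yaw -0.6 jaw z -0.001 q [ 0.73 -0.21 -0.51  2.31 -0.35  0.58  2.02] F [ 0.4 -0.2 -3. ] w 0.0117
row [-0.005  0.522 -0.006] [0.001 0.034 0.   ]
row [-0.005  0.522 -0.009] [0.001 0.057 0.   ]
```

```bash
python3 -m pendant '0 0.08 0 0 0 0;0 0.16 0 0 0.005 0;0 0.24 0 0 0.01 0;-0.005 0.32 0 0 0.01 0;-0.005 0.4 -0.005 0 0.01 0;-0.005 0.46 -0.005 0 0.01 0;-0.005 0.522 -0.005 0 0.01 0;-0.005 0.522 -0.005 0 0.01 0'
python3 - <<'E'
from h import *
st()
t=tool(-.6,31)
q,ds=vision.camera("scene"); p,dt=vision.camera("top")
C=cloud("top",dt); m=(C[...,2]>.05)&(C[...,2]<.16)&(C[...,0]>.48)&(C[...,0]<.62)&(C[...,1]>-.06)&(C[...,1]<.12)&(p.max(2)>70)
P=C[m]; x=cv2.minAreaRect((P[:,:2]*1000).astype(np.float32)); print(len(P),x,(P.max(0)).round(4),P.min(0).round(4))
c=np.linalg.lstsq(np.c_[P[:,:2]-P[:,:2].mean(0),np.ones(len(P))],P[:,2],rcond=None)[0]; print("slope",np.degrees(c[:2]))
A=C[(C[...,2]>.226)&(C[...,2]<.236)&(C[...,0]>.55)&(C[...,0]<.75)&(C[...,1]>-.08)&(C[...,1]<.14)]; print("roof",cv2.minAreaRect((A[:,:2]*1000).astype(np.float32)))
A=C[(C[...,2]>.08)&(C[...,2]<.2)&(C[...,0]>.55)&(C[...,0]<.75)&(C[...,1]>-.08)&(C[...,1]<.14)]; print(len(A))
cv2.imwrite("pics/s7.png",np.hstack([cv2.resize(q[170:290,250:350],(400,480)),cv2.resize(p[125:245,265:365],(400,480))]))
for pp,l in (([.475,.0315,.147],27),([.49,.0313,.143],29),([.50,.0312,.139],31),([.53,.031,.139],31)): rows(pp,tool(-.6,l),True)
E
```

```text
time: 11.3
ee_pos: [0.4699, 0.0317, 0.1302]
eef_rot: [0.001, 0.529, -0.003, 0.848]
ft_force: [0.5, -0.8, -2.3]
width: 0.0114
gp [0.4616 0.0318 0.147 ] lean 26.1 yaw -0.4 jaw z -0.002 q [ 0.7  -0.28 -0.83  2.31 -0.25  0.59  1.59] F [ 0.5 -0.8 -2.3] w 0.0114
1763 ((543.0529174804688, 30.67028045654297), (161.96482849121094, 126.41748809814453), 89.77916717529297) [0.6065 0.1114 0.1447] [ 0.48   -0.0506  0.0503]
slope [-6.56852726  0.57157421]
roof ((649.056640625, 31.27124786376953), (170.11224365234375, 144.8737030029297), 89.1502685546875)
647
row [0.024 0.007 0.048] [ 0.001 -0.01   0.   ]
row [0.065 0.006 0.098] [ 0.001 -0.034  0.   ]
row [0.096 0.006 0.129] [ 0.001 -0.057  0.   ]
row [0.149 0.007 0.237] [ 0.001 -0.057  0.   ]
```

View pics/s7.png

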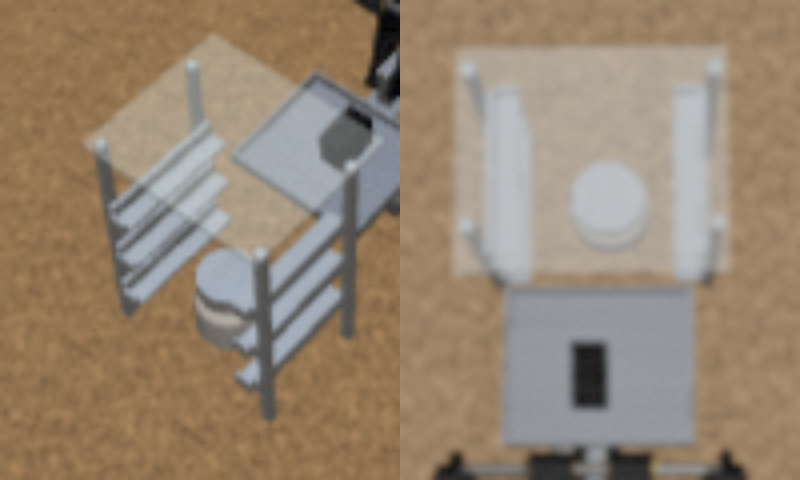

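Crop left and right show the tray lined up in front of the rack, nose slightly down, with the guard in it at crop right (590,375). Before entering I'll compare tray and rack lateral position in the same camera.

```bash
python3 - <<'E'
from h import *
for n in ("top","scene"):
    p,d=vision.camera(n); C=cloud(n,d)
    m=(C[...,2]>.085)&(C[...,2]<.135)&(C[...,0]>.49)&(C[...,0]<.597)&(C[...,1]>-.06)&(C[...,1]<.12)
    P=C[m]
    for a,b in ((.50,.53),(.53,.56),(.56,.59)):
        y=P[(P[:,0]>a)&(P[:,0]<b),1]
        if len(y)>20: print(n,"tray",a,len(y),np.percentile(y,[0,1,50,99,100]).round(4),"mid",((y.max()+y.min())/2).round(4))
    A=C[(abs(C[...,2]-.23)<.005)&(C[...,0]>.58)&(C[...,0]<.72)&(C[...,1]>-.08)&(C[...,1]<.14)]
    for a,b in ((.59,.63),(.63,.67),(.67,.71)):
        y=A[(A[:,0]>a)&(A[:,0]<b),1]; print(n,"roof",a,len(y),y.min().round(4),y.max().round(4),"mid",((y.max()+y.min())/2).round(4))
    # guides/ledges of the 95 and 145 pairs
    for z in (.1,.15):
        A=C[(abs(C[...,2]-z)<.009)&(C[...,0]>.62)&(C[...,0]<.72)&(C[...,1]>-.06)&(C[...,1]<.12)]
        if len(A)>10: 
            L=A[A[:,1]>.03,1];Q=A[A[:,1]<.03,1]; print(n,"rails",z,[np.percentile(v,[2,98]).round(4) for v in (L,Q) if len(v)])
E
```

```text
top tray 0.5 466 [-0.0337 -0.0336  0.0235  0.0939  0.0965] mid 0.0314
top tray 0.53 444 [-0.0317 -0.0316  0.0232  0.094   0.0942] mid 0.0312
top tray 0.56 488 [-0.0323 -0.032   0.0342  0.0944  0.0946] mid 0.0312
top roof 0.59 1078 -0.0533 0.1158 mid 0.0312
top roof 0.63 1074 -0.0541 0.116 mid 0.031
top roof 0.67 1024 -0.0523 0.1163 mid 0.032
scene tray 0.5 91 [-0.0343  0.0341  0.0746  0.0932  0.0933] mid 0.0295
scene tray 0.53 75 [0.055  0.0561 0.0784 0.0932 0.0934] mid 0.0742
scene tray 0.56 51 [0.0524 0.053  0.0738 0.0921 0.0922] mid 0.0723
scene roof 0.59 586 -0.0577 0.1134 mid 0.0278
scene roof 0.63 615 -0.0589 0.1145 mid 0.0278
scene roof 0.67 650 -0.0572 0.1142 mid 0.0285
scene rails 0.1 [array([0.0799, 0.1099]), array([-0.0479, -0.0248])]
scene rails 0.15 [array([0.0809, 0.1087]), array([-0.0497, -0.025 ])]
```

Both cameras agree within 1 mm that tray and rack are aligned. Entering, and levelling the tray as the reach allows.

```bash
python3 - <<'E'
from h import *
for pp,l in (([.475,.0315,.150],27),([.487,.0315,.149],29),([.50,.0315,.147],31),([.52,.0315,.145],31),([.54,.0312,.145],31)): rows(pp,tool(-.5,l),True)
E
```

```text
row [0.014 0.008 0.052] [-0.001 -0.01   0.001]
row [0.039 0.009 0.096] [-0.001 -0.033  0.001]
row [0.068 0.009 0.142] [-0.001 -0.057  0.001]
row [0.111 0.01  0.21 ] [-0.001 -0.057  0.001]
row [0.146 0.01  0.282] [-0.001 -0.057  0.001]
```

```bash
python3 -m pendant '0 0 0.02 0 0 0;0.012 0 0.05 0 -0.01 0'
python3 - <<'E'
from h import *
st();st()
for pp,l in (([.475,.0315,.150],27),([.487,.0315,.149],29),([.50,.0315,.147],31),([.52,.0315,.145],31),([.54,.0312,.145],31)): rows(pp,tool(-.5,l),True)
E
```

```text
time: 11.7
ee_pos: [0.4841, 0.0297, 0.1348]
eef_rot: [0.002, 0.522, -0.005, 0.853]
ft_force: [0.2, -0.0, -2.5]
width: 0.0116
gp [0.4756 0.0298 0.1514] lean 27.1 yaw -0.6 jaw z -0.001 q [ 0.72 -0.26 -0.84  2.29 -0.22  0.57  1.57] F [ 0.2 -0.  -2.5] w 0.0116
gp [0.4756 0.0298 0.1514] lean 27.1 yaw -0.6 jaw z -0.001 q [ 0.72 -0.26 -0.84  2.29 -0.22  0.57  1.57] F [ 0.2 -0.  -2.5] w 0.0116
row [ 0.004  0.007 -0.005] [-0.     0.002  0.001]
row [0.029 0.007 0.039] [-0.    -0.022  0.001]
row [0.06  0.008 0.084] [-0.    -0.045  0.001]
row [0.104 0.009 0.151] [-0.    -0.045  0.001]
row [0.14  0.008 0.223] [-0.    -0.045  0.001]
```

```bash
python3 -m pendant '0.015 0 0.02 0 -0.011 0;0.029 0 0.039 0 -0.022 0;0.045 0.001 0.06 0 -0.034 0;0.06 0.001 0.084 0 -0.045 0;0.08 0.001 0.118 0 -0.045 0;0.104 0.001 0.151 0 -0.045 0;0.122 0.001 0.187 0 -0.045 0;0.14 0.001 0.223 0 -0.045 0'
python3 - <<'E'
from h import *
st()
for pp in ([.545,.0298,.139],[.555,.0298,.135],[.57,.0297,.1345],[.58,.0297,.134],[.588,.0297,.1335]): rows(pp,tool(-.6,31),True)
q,ds=vision.camera("scene"); p,dt=vision.camera("top")
C=cloud("top",dt); m=(C[...,2]>.085)&(C[...,2]<.135)&(C[...,0]>.525)&(C[...,0]<.575)&(C[...,1]>-.06)&(C[...,1]<.12)
y=C[m][:,1]; print(len(y),y.min(),y.max(),(y.min()+y.max())/2)
cv2.imwrite("pics/s8.png",np.hstack([cv2.resize(q[170:290,250:350],(400,480)),cv2.resize(p[125:245,265:365],(400,480))]))
E
```

```text
time: 12.5
ee_pos: [0.5496, 0.0298, 0.1285]
eef_rot: [0.002, 0.493, -0.004, 0.87]
ft_force: [-0.2, -0.0, -2.2]
width: 0.0113
gp [0.54   0.0299 0.1445] lean 31.0 yaw -0.5 jaw z -0.001 q [ 0.88 -0.07 -1.03  2.21  0.08  0.44  1.33] F [-0.2 -0.  -2.2] w 0.0113
row [ 0.029 -0.     0.006] [ 0.001 -0.     0.   ]
row [0.064 0.    0.032] [ 0.001 -0.     0.   ]
row [0.096 0.001 0.082] [ 0.001 -0.     0.   ]
row [0.118 0.001 0.116] [ 0.001 -0.     0.   ]
row [0.137 0.001 0.142] [ 0.001 -0.     0.   ]
250 -0.031951600417738035 0.09646186914093868 0.032255134361600324
```

View pics/s8.png

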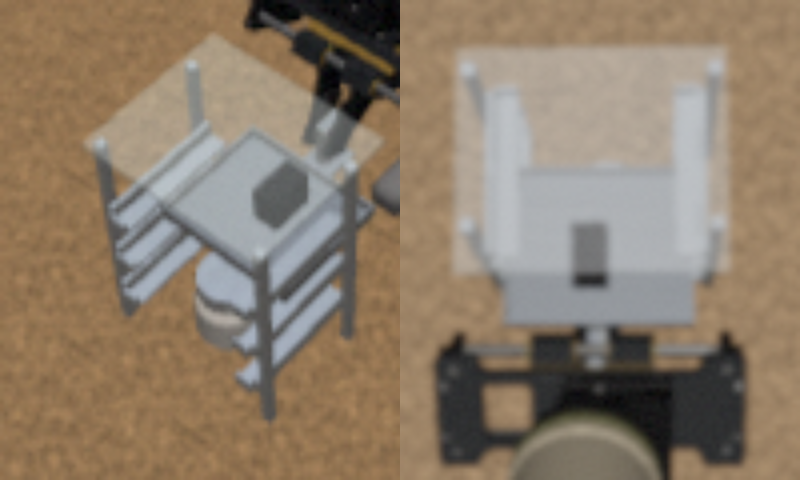

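The tray is level between the middle and top pairs, above the jar, with the guard in it. Lowering toward the middle ledges.

```bash
python3 -m pendant '0.02 0 0.005 0 0 0;0.04 0 0.015 0 0 0;0.064 0 0.032 0 0 0;0.075 0 0.05 0 0 0;0.096 0 0.082 0 0 0;0.096 0 0.082 0 0 0'
python3 - <<'E'
from h import *
st()
for pp in ([.58,.0298,.1342],[.584,.0298,.134],[.588,.0298,.1335]): rows(pp,tool(-.6,31),True)
E
```

```text
time: 13.2
ee_pos: [0.5792, 0.0296, 0.1183]
eef_rot: [0.002, 0.493, -0.004, 0.87]
ft_force: [-0.1, 0.1, -2.6]
width: 0.0114
gp [0.5696 0.0297 0.1344] lean 30.9 yaw -0.5 jaw z -0.0 q [ 0.87  0.08 -1.06  2.15  0.38  0.44  1.08] F [-0.1  0.1 -2.6] w 0.0114
row [0.022 0.001 0.036] [ 0.001 -0.001 -0.   ]
row [0.031 0.001 0.049] [ 0.001 -0.001 -0.   ]
row [0.041 0.001 0.062] [ 0.001 -0.001 -0.   ]
```

```bash
python3 -m pendant '0.01 0 0.017 0 0 0;0.02 0 0.034 0 0 0;0.027 0 0.042 0 0 0;0.027 0 0.042 0 0 0'
python3 - <<'E'
from h import *
st()
E
```

```text
time: 13.6
ee_pos: [0.5913, 0.0295, 0.118]
eef_rot: [0.002, 0.493, -0.004, 0.87]
ft_force: [-1.1, -0.5, -2.7]
width: 0.0113
gp [0.5817 0.0296 0.1341] lean 30.9 yaw -0.5 jaw z -0.001 q [ 0.83  0.12 -1.04  2.13  0.46  0.46  1.03] F [-1.1 -0.5 -2.7] w 0.0113
```

```bash
for i in 1 2 3; do python3 -m pendant '0.004 0 0.007 0 0 0;0.004 0 0.007 0 0 0' | grep -E "ee_pos|force"; done
```

```text
ee_pos: [0.5934, 0.0293, 0.1182]
ft_force: [0.1, -0.2, -2.6]
ee_pos: [0.5944, 0.0286, 0.1174]
ft_force: [-8.0, -2.0, 2.1]
ee_pos: [0.5949, 0.0283, 0.1168]
ft_force: [-33.7, -3.8, 24.1]
```

```bash
python3 -m pendant '-0.003 0 -0.005 0 0 0;-0.006 0 -0.01 0 0 0;-0.006 0 -0.01 0 0 0' | grep -E "ee_pos|force"; python3 -m pendant '0.003 0 -0.002 0 0 0;0.003 0 -0.002 0 0 0' | grep -E "ee_pos|force"; python3 - <<'E'
from h import *
st()
E
```

```text
ee_pos: [0.5945, 0.0293, 0.1183]
ft_force: [0.3, 0.8, -2.6]
ee_pos: [0.5945, 0.0293, 0.1173]
ft_force: [-0.1, 0.3, -3.1]
gp [0.5849 0.0294 0.1333] lean 30.9 yaw -0.5 jaw z -0.001 q [ 0.82  0.13 -1.03  2.12  0.48  0.46  1.01] F [-0.1  0.3 -3.1] w 0.0114
```

Home in x; now down onto the ledges.

```bash
for i in 1 2 3; do python3 -m pendant '0.003 0 -0.002 0 0 0;0.003 0 -0.002 0 0 0' | grep -E "ee_pos|force"; done
```

```text
ee_pos: [0.5946, 0.0294, 0.117]
ft_force: [-10.5, -0.8, 10.5]
ee_pos: [0.5947, 0.0294, 0.1169]
ft_force: [-28.3, -1.7, 30.2]
ee_pos: [0.5948, 0.0293, 0.1168]
ft_force: [-45.5, -3.5, 49.7]
```

```bash
python3 -m pendant '-0.007 0 0.004 0 0 0;-0.007 0 0.004 0 0 0;-0.007 0 0.004 0 0 0' | grep -E "ee_pos|force"
python3 - <<'E'
from h import *
st()
p,d=vision.camera("scene"); q,e=vision.camera("top")
cv2.imwrite("pics/s9.png",np.hstack([cv2.resize(p[170:290,250:350],(400,480)),cv2.resize(q[125:245,265:365],(400,480))]))
E
```

```text
ee_pos: [0.5946, 0.0294, 0.117]
ft_force: [-7.5, -0.6, 7.0]
gp [0.585  0.0295 0.133 ] lean 31.0 yaw -0.5 jaw z -0.001 q [ 0.82  0.13 -1.03  2.12  0.48  0.46  1.01] F [-7.5 -0.6  7. ] w 0.0117
```

View pics/s9.png

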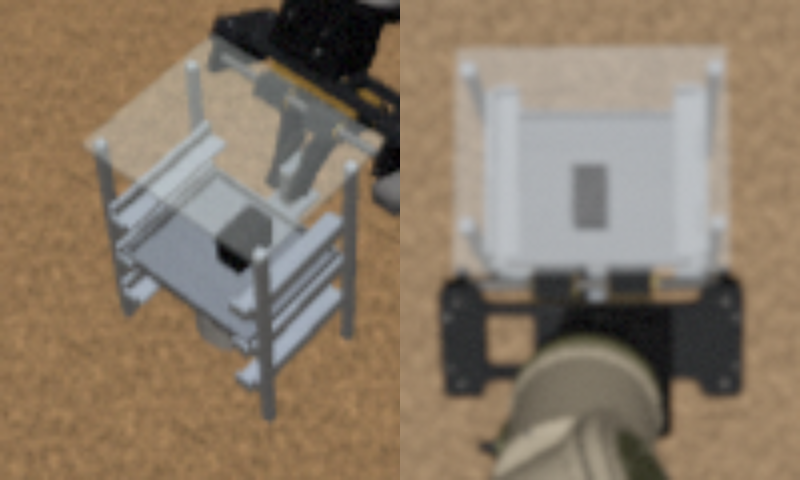

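The tray rests on the middle pair above the jar, with the guard at crop left (245,240). Releasing and backing away.

```bash
python3 -m pendant '0 0 0 0 0 0;0 0 0 0 0 0;0 0 0 0 0 0;0 0 0 0 0 0' 0 | grep -E "ee_pos|force|width"
python3 -m pendant '-0.01 0 -0.017 0 0 0;-0.03 0 -0.05 0 0 0;-0.06 0 -0.1 0 0 0;-0.09 0 -0.15 0 0 0;-0.12 0 -0.2 0 0 0;-0.16 0 -0.26 0 0 0;-0.16 0 -0.26 0 0 0'
python3 - <<'E'
from h import *
st()
for n in ("scene","top"):
    p,d=vision.camera(n); C=cloud(n,d)
    if n=="scene": a=p
    m=(C[...,2]>.085)&(C[...,2]<.16)&(C[...,0]>.56)&(C[...,0]<.74)&(C[...,1]>-.02)&(C[...,1]<.08)
    P=C[m]; print(n,len(P),P.min(0).round(4),P.max(0).round(4))
    F=P[(P[:,2]<.105)&(P[:,0]>.62)&(P[:,0]<.71)]
    if len(F)>30:
        c=np.linalg.lstsq(np.c_[F[:,:2]-F[:,:2].mean(0),np.ones(len(F))],F[:,2],rcond=None)[0]; print("floor",len(F),F.mean(0).round(4),"slope",np.degrees(c[:2]).round(2))
    H=C[(C[...,2]>.125)&(C[...,2]<.16)&(C[...,0]>.55)&(C[...,0]<.61)&(abs(C[...,1]-.03)<.015)]; print("handle",len(H),H.mean(0).round(4) if len(H) else 0)
cv2.imwrite("pics/s10.png",np.hstack([cv2.resize(a[170:290,250:350],(400,480)),cv2.resize(p[125:245,265:365],(400,480))]))
E
```

```text
ee_pos: [0.5944, 0.0294, 0.1166]
ft_force: [0.4, 0.1, -0.1]
width: 0.0357
time: 16.8
ee_pos: [0.5163, 0.0294, 0.1172]
eef_rot: [0.001, 0.493, -0.005, 0.87]
ft_force: [0.9, -1.2, -0.0]
width: 0.0437
gp [0.5067 0.0296 0.1333] lean 30.9 yaw -0.6 jaw z -0.003 q [ 0.87 -0.17 -1.01  2.29 -0.12  0.41  1.49] F [ 0.9 -1.2 -0. ] w 0.0437
scene 447 [ 0.607  -0.0196  0.0915] [0.7196 0.0796 0.1443]
floor 327 [0.685  0.0224 0.0998] slope [ 0.2  -0.25]
handle 0 0
top 121 [0.5679 0.0176 0.0944] [0.5978 0.0456 0.1489]
handle 38 [0.5783 0.0312 0.1418]
```

View pics/s10.png

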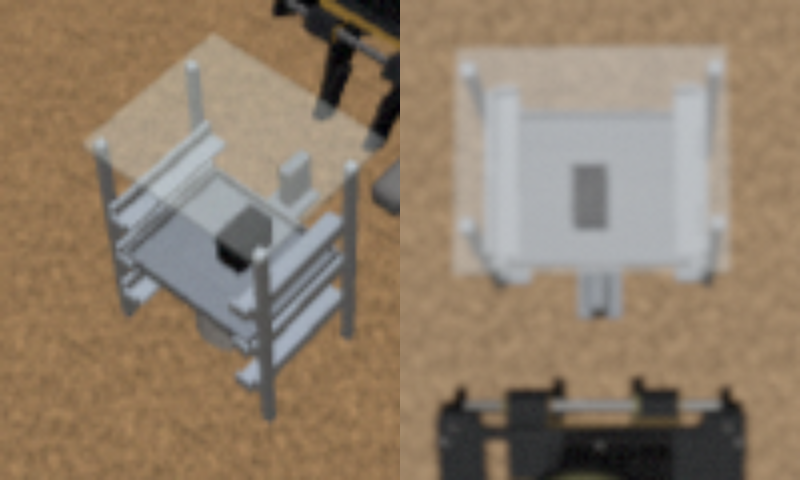

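```bash
python3 -c "
from bench import close_job; print(close_job())"
```

```text
the job is handed in; nothing more can be done
None
```

The job is handed in: the tray is home on the 95 mm rails, with the taller guard standing in it. I used those rails because the jar is what stands in the rack; the tin and cup are outside it.

I put the guard in the tray on the vanity top, then gripped the handle with the hand leaning back about 31° (I first tried 35°, but the arm could not reach it there). The tray went in slightly nose-down and was levelled as it entered, until it met the stops. I then lowered it onto the ledges, released it and backed the hand off about 8 cm. The robot's clock stood at about 17 s of the 54 s.

**Last checks**
- **Level and height:** the tray floor measured 99.8 mm above the table, against 99 mm expected, and level within about 0.3°.
- **Fully home:** contact with the stop came with the grasp point at x ≈ 0.585 m, against 0.584 m expected.
- **Forces:** after release the wrist force was about 1 N, so the hand was touching nothing. The highest wrist readings were about 67 N while seating the tray on the ledges, below the 120 N limit.
- **Handle position:** the top camera put the middle of the handle at x ≈ 0.578 m, about 6 mm short of expected. I trusted the stop contact and the tray's rear edge (about 0.719 m in the scene camera, against 0.717 m expected), but did not resolve the difference.
- **Not checked:** I did not re-measure the shorter guard, trimmer, comb or mirror at the end. I saw no contact with any of them.

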